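# Snap the palm knob onto the mooncake press and hold the plunger down

### The job

Put the hand mooncake press back together: lift the red palm knob out of its cavity in the grey tray, set it over the stud on top of the press and push it straight down until it clicks on and sits against the collar, then keep pushing until the plunger is right down at its stop, as when stamping a cake. Finish like that, with the gripper still on the knob holding the plunger down: do not let go. Leave the press standing upright where it is, and the two spare stamps and everything else in place.

Things in the scene. Friction and masses are not known exactly. Their poses are not given: they have to be found in the camera images.
- knob_mid (a point): red plastic mushroom palm knob, loose, 50 g, round, 40 mm high: head 38 mm wide (25 to 40 mm above its lower rim), below it a skirt 26 mm wide with a hole in its underside (16 mm wide, 25 mm deep). This point is its centre, 20 mm above the rim; z up its axis. It stands in one of the tray's three cavities, the lowest 9 mm of the skirt sunk in. Grip it by the head.
- tray: grey plastic tray of the press set, fixed, 76 mm (its own x) by 240 mm (its own y), 20 mm high; origin at the centre of its underside. Three round cavities 29 mm wide and 9 mm deep in a row along its y axis, at y = -75, 0 and +75 mm: one holds the knob, the others the two spare stamps.
- collar (a point): top of the plunger's collar (disc 34 mm wide), on the press's axis, z up; moves with the plunger. A stud 14 mm wide stands 22 mm above it, the top 8 mm tapered to 6 mm. Its four sprung brass bumps resist from a rim height of 13 mm above the collar, give way with a click at 7 to 10 N, the force drops and the rim lands on the collar: fully on, the knob's centre is 20 mm above this point.
- plunger (a joint): how far the plunger is pushed down into the press: 0 up, 0.020 m at its bottom stop. A coil spring raises it: about 12 N to start it moving, about 17 N at the stop (more than the click needs); it comes up again when let go.
- press_base (a point): hand mooncake press standing loose on the board, 0.6 kg: white ribbed plastic barrel 73 mm wide and 65 mm high, above it a bare coil spring, the collar (top 95 mm above the base when up) and the stud (top at 117 mm). This point is the centre of the barrel's underside; z is its axis, up.
- stamp_a: spare stamp plate, white, disc 48 mm in diameter standing with its boss in a tray cavity, its top about 20 mm above the cavity floor; origin at the bottom centre. Stays put.
- stamp_b: spare stamp plate, yellow, same shape as the white one, in another cavity of the tray; origin at the bottom centre. Stays put.
- brush: pastry brush with a wooden handle lying flat along x on the board, 200 mm long, 34 mm wide, 16 mm high; origin underneath, 130 mm from the end of the handle. Stays put.
- cutter: steel ring cutter standing on the board, 70 mm in diameter, 35 mm high; origin at the bottom centre. Stays put.
- rolling_pin: thin wooden rolling pin lying along y at the back of the board, 300 mm long, 27 mm thick; origin at the middle of its underside. Stays put.
- scraper: steel dough scraper with a black handle lying on the right of the board, 150 by 115 mm, 25 mm high; origin underneath the blade's centre. Stays put.
- shaker: aluminium sugar shaker standing on the left of the board, 70 mm in diameter, 110 mm high; origin at the bottom centre. Stays put.

How it is judged:
By the outcome, as a careful person would: the job done as asked, in the order asked, and still so for the second after the job is handed in, while the arm keeps its last pose, push and grip.
It also fails if it takes over 42 s, if anything falls off the work surface, if the arm or the gripper's body presses on something with over 40 N, if the wrist force passes 120 N, or if a joint passes its speed limit or range.

### The arm

A 6-joint arm with a two-finger parallel gripper is mounted at the origin on the work surface. World frame = base frame: x ahead of the robot, y to its left, z up, the work surface at z = 0. Lengths are in mm, angles in rad, forces in N, time in s.
With the tool pointing down it reaches from about 350 to 975 mm from the base axis. Payload 7.1 kg.
Tool frame: the origin (TCP) lies midway between the tips of the shut fingers; the grasp point (between the pads) lies 19 mm behind it; z points along the fingers, y is the line along which they close (so a half turn about z gives the same grasp; the last joint's range is limited). The gripper opens to 88 mm and grips with 3 to 60 N. Pads are 20 mm wide; open, the fingers measure 115 mm over their backs; the gripper's body (75 mm by 178 mm) begins 61 mm behind the grasp point.
Start: joints at [1.184, 0.423, 1.63, -0, 1.089, -0.019], TCP at [224.695, 583.195, 222.675] pointing down, gripper open.
Joint ranges: [-3, 3], [-0.9, 2.11], [0.09, 2.58], [-1.31, 4.45], [0.11, 2.69], [-2.54, 2.54]. Speed limits (rad/s): [2.39, 2.39, 3.01, 3.14, 3.14, 3.14].

### API

Orientations are given as a rotation vector (axis times angle).
In Python, from workcell import ctrl gives the robot as it stands. The module is installed in compiled form; this text tells all that it offers.
- The arm moves only by the tool servo_tool, never from a script. Its argument "increments" is a list of rows, each a list of 7 numbers: the shift along the world's x, y, z in cm, then the turn, a rotation vector about the world's x, y, z in degrees, then the opening, from -1 (shut) to 1 (fully open). A call has 1 to 20 rows; each row is the pose to reach, as a shift and turn from the pose commanded when the call began; what a row does not reach only later rows make up. A row lasts 1/12 s, in which the tool goes at most 41.7 mm and 7.16 degrees, less where a joint would pass 70% of its speed; a pose out of reach is approached as far as the arm can. A call with a gripper value outside its range is refused whole. The fingers move at their own pace and stop on an object; the grip force is fixed at half the most. Time passes only in rows, so rows that repeat a pose let the fingers close. It gives the time, the measured TCP pose, the force, the opening and the grip force at its end, in the units of the state.
- ctrl.get_obs(): the state, without advancing time (a new reading comes with each control period).
- ctrl.get_image(name): name is "scene" or "top"; returns a dict with "image" (480x640x3 uint8, red, green, blue), "fx", "fy", "cx", "cy" (pixels), "extrinsics" (4x4, takes a point from camera to world coordinates). Camera axes: x right, y up, looking along -z (the intrinsics and any distortion apply to the point x, -y, -z); pixel columns grow to the right and rows downward; lengths in mm; the calibration is good to about 2 mm. A picture is of the moment at which its call begins. There is no depth.
- ctrl.close_job(): hands the job in; it is judged then, once.
The state is a dict: "t": time; "qpos": joint angles; "qvel": joint speeds; "joint_torque": joint torques, N m; "ee_pos": TCP position; "orientation": TCP orientation; "ft_force": force on the tool from outside, world axes, zero at the start; "moment": the same for the moment, N m; "width": finger opening in mm; "grasp_force": force on a finger pad.
Only numpy, scipy, OpenCV 4.12 (cv2) and the standard library are available. Lean on these libraries where they do the work, as an engineer would, in place of code of your own. Each camera call takes 0.05 s, during which the arm holds its last target. There are 200 camera calls.

## Working session

There is one attempt and no reset: what is moved stays moved. The work goes in short steps, Python scripts to look and compute and a tool call to move; the robot and the scene stay as the last step left them, time stands still between calls to the robot, and variables do not carry over. Pictures are saved under pics/ and viewed, at most 10 in all, crops included, and the job is handed in when it is done.

Besides the shell and the picture viewer there is one more tool, called after ">>>" as name(argument=value, ...), one argument or row to a line, values as JSON. servo_tool: Moves the arm, as the interface text tells. Its arguments: {"type":"object","properties":{"increments":{"type":"array","items":{"type":"array","items":{"type":"number"}}}},"required":["increments"]}

```bash
mkdir -p pics; cat > h.py <<'E'
import numpy as np, cv2
from workcell import ctrl
def cam(n,save=None):
    d=ctrl.get_image(n)
    if save: cv2.imwrite('pics/'+save,d['image'][:,:,::-1])
    return d
def ray(d,u,v):
    E=np.array(d['extrinsics']); r=np.array([(u-d['cx'])/d['fx'],-(v-d['cy'])/d['fy'],-1.])
    return E[:3,3],E[:3,:3]@r
def onz(d,u,v,z):
    o,r=ray(d,u,v); return o+r*(z-o[2])/r[2]
def proj(d,p):
    E=np.array(d['extrinsics']); q=E[:3,:3].T@(np.array(p)-E[:3,3])
    return d['cx']+d['fx']*q[0]/-q[2], d['cy']-d['fy']*q[1]/-q[2]
def tri(*rs):
    A=0;b=0
    for o,r in rs:
        r=r/np.linalg.norm(r);P=np.eye(3)-np.outer(r,r);A=A+P;b=b+P@o
    return np.linalg.solve(A,b)
def red(d):
    h=cv2.cvtColor(d['image'],cv2.COLOR_RGB2HSV)
    m=(((h[...,0]<8)|(h[...,0]>172))&(h[...,1]>140)&(h[...,2]>60)).astype(np.uint8)
    n,l,s,c=cv2.connectedComponentsWithStats(m)
    return [(s[i].tolist(),c[i].round(1).tolist()) for i in range(1,n) if s[i,4]>40]
E
python3 - <<'E'
from h import *
for n in('scene','top'):
    d=cam(n,n+'0.png');print(n,[k for k in d],d['fx'],d['fy'],d['cx'],d['cy']);print(np.round(d['extrinsics'],3));print(red(d))
E
```

```text
scene ['image', 'fx', 'fy', 'cx', 'cy', 'extrinsics'] 457.1655475086347 457.1655475086347 322.03366761944824 246.97393505068135
[[-1.240000e-01 -8.320000e-01  5.410000e-01  1.180645e+03]
 [ 9.920000e-01 -1.030000e-01  7.000000e-02  9.498100e+01]
 [-3.000000e-03  5.460000e-01  8.380000e-01  1.005186e+03]
 [ 0.000000e+00  0.000000e+00  0.000000e+00  1.000000e+00]]
[([0, 187, 100, 94, 7719], [44.2, 233.0]), ([420, 255, 16, 17, 147], [426.9, 264.1])]
top ['image', 'fx', 'fy', 'cx', 'cy', 'extrinsics'] 512.9585028886877 512.9585028886877 323.9537259466671 237.93639619123755
[[ 1.900000e-02  9.870000e-01 -1.620000e-01  3.923300e+02]
 [-1.000000e+00  1.800000e-02 -7.000000e-03  6.252000e+00]
 [-3.000000e-03  1.620000e-01  9.870000e-01  1.429193e+03]
 [ 0.000000e+00  0.000000e+00  0.000000e+00  1.000000e+00]]
[([539, 202, 101, 77, 7335], [590.6, 240.1]), ([221, 244, 13, 14, 97], [227.5, 250.6])]
```

View pics/scene0.png

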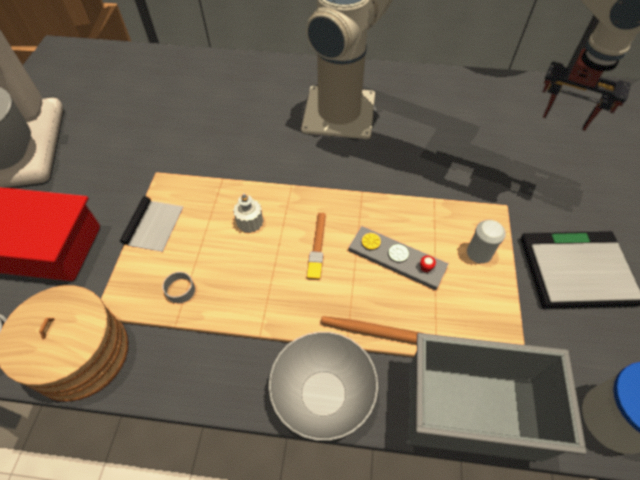

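View pics/top0.png

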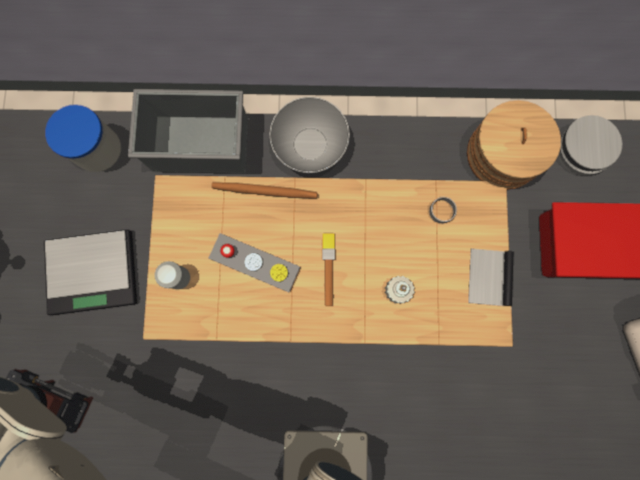

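The knob is at scene (427,264) / top (227,251), at the far +y end of the tray. The press is at scene (248,213) / top (400,290). Both are free of nearby obstacles. I'll zoom in on them next.

```bash
python3 - <<'E'
from h import *
S=cam('scene');T=cam('top')
ks=red(S)[1][1];kt=red(T)[1][1]
print('knob tri',tri(ray(S,*ks),ray(T,*kt)))
for z in(40,45,50,60):print(z,onz(S,*ks,z).round(1),onz(T,*kt,z).round(1))
def crop(d,u,v,w=32,s=8):
    return cv2.resize(np.ascontiguousarray(d['image'][v-w:v+w,u-w:u+w,::-1]),None,fx=400/(2*w),fy=400/(2*w),interpolation=cv2.INTER_CUBIC)
cv2.imwrite('pics/crop1.png',np.hstack([crop(S,248,213,25),crop(T,400,290,25)]))
# tray: grey blob in top
h=cv2.cvtColor(T['image'],cv2.COLOR_RGB2HSV)
m=((h[...,1]<50)&(h[...,2]>50)).astype(np.uint8); m[:230]=0;m[295:]=0;m[:,:205]=0;m[:,305:]=0
c=max(cv2.findContours(m,0,2)[0],key=cv2.contourArea)
r=cv2.boxPoints(cv2.minAreaRect(c));print(r)
for p in r:print(onz(T,*p,20).round(1))
o=ctrl.get_obs();print(o['ee_pos'],o['orientation'],o['width'],o['ft_force'])
E
```

```text
knob tri [579.13817109 276.54834099  46.67445173]
40 [575.1 276.9  40. ] [580.1 278.8  40. ]
45 [578.2 275.9  45. ] [579.4 277.8  45. ]
50 [581.3 275.   50. ] [578.7 276.8  50. ]
60 [587.6 273.1  60. ] [577.4 274.9  60. ]
[[208.60236 257.94986]
 [219.12238 232.8187 ]
 [299.48273 266.45792]
 [288.9627  291.58908]]
[561.3 333.8  20. ]
[632.4 308.3  20. ]
[542.4  81.5  20. ]
[472.7 108.5  20. ]
[224.57140991 582.89362381 222.19810962] [-5.74438697e-01 -3.08843396e+00  1.44214839e-03] 87.54536422041713 [ 0.09810724  0.10314657 -0.07198868]
```

View pics/crop1.png

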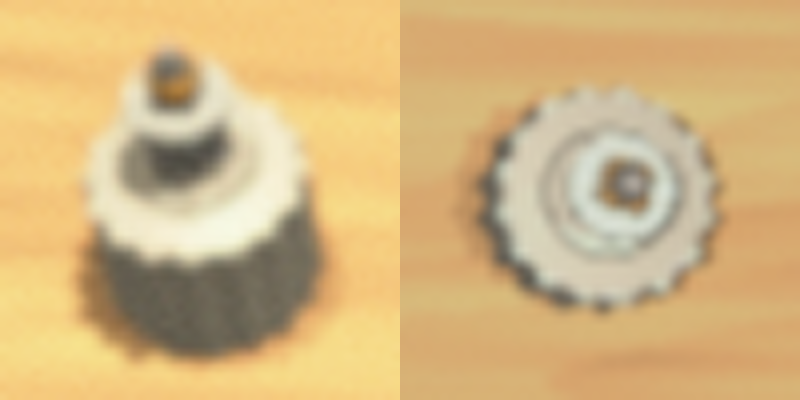

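The crop shows the stud top at about scene (244,194) and top (404,288). The collar centre is near top (402.6,288.4). I'll move above the knob with the closing axis across the tray, which keeps the fingers clear of the stamp next to it.

>>> servo_tool(
  increments=[
    [35.4,-30.6,0,0,0,-90,1],
    [35.4,-30.6,0,0,0,-90,1],
    [35.4,-30.6,0,0,0,-90,1],
    [35.4,-30.6,0,0,0,-90,1],
    [35.4,-30.6,0,0,0,-90,1],
    [35.4,-30.6,0,0,0,-90,1],
    [35.4,-30.6,0,0,0,-90,1],
    [35.4,-30.6,0,0,0,-90,1],
    [35.4,-30.6,0,0,0,-90,1],
    [35.4,-30.6,0,0,0,-90,1],
    [35.4,-30.6,0,0,0,-90,1],
    [35.4,-30.6,0,0,0,-90,1],
    [35.4,-30.6,0,0,0,-90,1],
    [35.4,-30.6,0,0,0,-90,1],
    [35.4,-30.6,-11,0,0,-90,1],
    [35.4,-30.6,-11,0,0,-90,1],
    [35.4,-30.6,-11,0,0,-90,1],
    [35.4,-30.6,-11,0,0,-90,1],
    [35.4,-30.6,-11,0,0,-90,1],
    [35.4,-30.6,-11,0,0,-90,1],
  ],
)

```text
t: 1.87
ee_pos: [579.5, 278.1, 114.3]
orientation: [2.588, 1.78, 0.003]
ft_force: [0.9, 0.2, 1.1]
width: 87.9
grasp_force: 0.0
```

```bash
python3 - <<'E'
from h import *
S=cam('scene');T=cam('top');o=ctrl.get_obs();print(o['t'],o['qpos'],o['ee_pos'],o['orientation'])
print(red(S),red(T))
def crop(d,u,v,w=30):
    return cv2.resize(np.ascontiguousarray(d['image'][v-w:v+w,u-w:u+w,::-1]),None,fx=400/(2*w),fy=400/(2*w),interpolation=cv2.INTER_CUBIC)
cv2.imwrite('pics/crop2.png',np.hstack([crop(S,427,250),crop(T,227,250)]))
# press
st=tri(ray(S,244,194.3),ray(T,404,287.9));print('stud top',st)
for p,z in(((402.6,288.4),95),((401,289.1),65),((404,287.9),117)):print('T',z,onz(T,*p,z).round(1))
for p,z in(((244,194.3),117),((244.9,199.5),95)):print('S',z,onz(S,*p,z).round(1))
p=onz(T,402.6,288.4,95)
for z in(0,65,95,117):print(z,'S',np.round(proj(S,[*p[:2],z]),1),'T',np.round(proj(T,[*p[:2],z]),1))
# brass/collar masks in both
E
```

```text
1.9667 [4.28531900e-01 5.77371000e-01 1.65592741e+00 2.58650451e-05
 9.04193877e-01 7.95368914e-01] [580.1606391  278.13360488 115.2171698 ] [2.58879374 1.77859251 0.00634833]
[([0, 187, 100, 94, 7724], [44.2, 233.1]), ([420, 256, 17, 16, 111], [427.0, 264.9])] [([539, 202, 101, 77, 7337], [590.6, 240.1])]
stud top [ 481.52178205 -190.1532815   125.64138807]
T 95 [ 482.3 -191.3   95. ]
T 65 [ 482.4 -191.5   65. ]
T 117 [ 482.2 -191.7  117. ]
S 117 [ 474.6 -192.7  117. ]
S 95 [ 473.6 -193.9   95. ]
0 S [250.2 224.2] T [397.5 290.6]
65 S [246.8 209.5] T [400.9 289.1]
95 S [245.1 202.2] T [402.6 288.4]
117 S [243.9 196.7] T [403.9 287.8]
```

View pics/crop2.png

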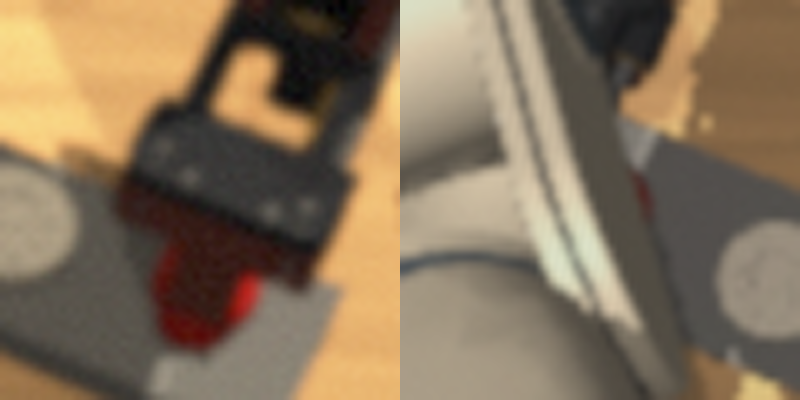

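The gripper is over the knob in scene view, and the arm blocks the top view. The press position depends on the board thickness, so I'll get that from the stamps and the board corners in the saved pictures.

```bash
python3 - <<'E'
from h import *
S=cam('scene');T=cam('top')
s=cv2.imread('pics/scene0.png');t=cv2.imread('pics/top0.png')
def blob(im,lo,hi,box):
    h=cv2.cvtColor(im,cv2.COLOR_BGR2HSV);m=cv2.inRange(h,lo,hi);k=np.zeros_like(m);x0,x1,y0,y1=box;k[y0:y1,x0:x1]=1;m=m*k
    n,l,st,c=cv2.connectedComponentsWithStats(m);i=1+np.argmax(st[1:,4]);return c[i],st[i].tolist()
for nm,lo,hi,bs,bt in(('yellow',(22,120,80),(35,255,255),(355,388,228,255),(265,292,260,286)),('white',(0,0,140),(180,60,255),(385,412,240,266),(243,264,250,273))):
    a,b=blob(s,lo,hi,bs),blob(t,lo,hi,bt);print(nm,a,b,tri(ray(S,*a[0]),ray(T,*b[0])).round(1),onz(S,*a[0],31).round(1),onz(T,*b[0],31).round(1))
def corner(im,guess,w=10):
    h=cv2.cvtColor(im,cv2.COLOR_BGR2HSV);m=cv2.inRange(h,(8,60,120),(25,255,255))
    m=cv2.GaussianBlur(m,(0,0),1.5);p=cv2.cornerSubPix(m,np.float32([[guess]]),(6,6),(-1,-1),(3,50,.01));return p.ravel()
for a,b in(((157,174),(512,345)),((105,320),(509,180)),((511,208),(145,341))):
    a,b=corner(s,a),corner(t,b);print(a,b,tri(ray(S,*a),ray(T,*b)).round(1))
def brass(im,box):return blob(im,(8,110,30),(28,255,255),box)
print(brass(s,(240,250,190,201)),brass(t,(400,408,284,293)))
E
```

```text
yellow (array([370.78515625, 240.73828125]), [362, 233, 19, 17, 256]) (array([278.55510204, 272.23673469]), [270, 264, 18, 18, 245]) [523.4 136.   40.1] [517.3 135.6  31. ] [524.3 137.7  31. ]
white (array([397.48421053, 253.31929825]), [385, 240, 27, 26, 570]) (array([252.44124169, 260.93569845]), [243, 250, 21, 23, 451]) [553.  206.4  40.3] [547.2 204.8  31. ] [554.  210.4  31. ]
[155.10036 171.01129] [512.27734 346.2755 ] [ 338.  -500.2   13.2]
[105. 320.] [509. 180.] [ 800.4 -497.5   -5.7]
[507.58612 204.22675] [142.89702 339.1055 ] [337.2 502.2  12. ]
(array([244.51111111, 191.88888889]), [240, 190, 10, 6, 45]) (array([401., 289.]), [401, 289, 1, 1, 1])
```

>>> servo_tool(
  increments=[
    [-0.2,-0.2,-2,0,0,0,1],
    [-0.2,-0.2,-4,0,0,0,1],
    [-0.2,-0.2,-6,0,0,0,1],
    [-0.2,-0.2,-7,0,0,0,1],
    [-0.2,-0.2,-7.6,0,0,0,1],
    [-0.2,-0.2,-7.6,0,0,0,1],
    [-0.2,-0.2,-7.6,0,0,0,1],
    [-0.2,-0.2,-7.6,0,0,0,1],
  ],
)

```text
t: 2.73
ee_pos: [577.5, 275.6, 37.9]
orientation: [2.59, 1.778, 0.003]
ft_force: [-0.3, 0.8, -0.5]
width: 88.1
grasp_force: 0.0
```

```bash
python3 - <<'E'
from h import *
S=cam('scene');o=ctrl.get_obs();print(o['t'],o['ee_pos'],o['orientation'],o['ft_force']);print(red(S))
print(proj(S,o['ee_pos']),proj(S,o['ee_pos']+np.array([0,0,19])))
w=24;u,v=427,262
cv2.imwrite('pics/crop3.png',cv2.resize(np.ascontiguousarray(S['image'][v-w:v+w,u-w:u+w,::-1]),None,fx=10,fy=10,interpolation=cv2.INTER_CUBIC))
E
```

```text
2.7833 [577.5429148  275.58795187  37.92543271] [2.58987059 1.77762425 0.00312057] [-0.775009    0.97479449 -0.18915324]
[([0, 187, 100, 94, 7722], [44.2, 233.1])]
(np.float64(426.31285323054215), np.float64(265.13571347481445)) (np.float64(427.79087289346245), np.float64(261.1208383838993))
```

View pics/crop3.png

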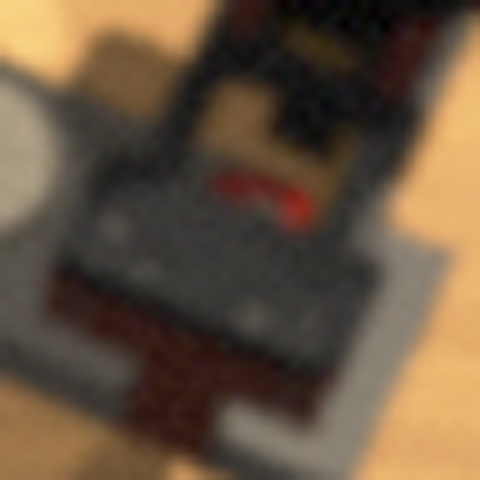

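The camera-side finger hides the knob, and the red strip above it shows the head lies between the fingers. The tip is at about (420,282). I'll go slightly lower and close.

>>> servo_tool(
  increments=[
    [0,0,-0.2,0,0,0,1],
    [0,0,-0.4,0,0,0,1],
    [0,0,-0.4,0,0,0,1],
    [0,0,-0.4,0,0,0,0.4],
    [0,0,-0.4,0,0,0,-0.2],
    [0,0,-0.4,0,0,0,-0.4],
    [0,0,-0.4,0,0,0,-1],
    [0,0,-0.4,0,0,0,-1],
    [0,0,-0.4,0,0,0,-1],
    [0,0,-0.4,0,0,0,-1],
    [0,0,-0.4,0,0,0,-1],
    [0,0,-0.4,0,0,0,-1],
  ],
)

```text
t: 3.78
ee_pos: [580.2, 274.0, 32.6]
orientation: [2.587, 1.776, 0.008]
ft_force: [13.5, -7.8, -8.8]
width: 75.9
grasp_force: 30.0
```

At 76 mm the fingers have closed on the tray's sides, since the tray is 76 mm wide. The board must be thicker than I assumed. I'll open, rise and close again.

>>> servo_tool(
  increments=[
    [0,0,0,0,0,0,1],
    [0,0,0,0,0,0,1],
    [0,0,0,0,0,0,1],
    [0,0,0.4,0,0,0,1],
    [0,0,0.8,0,0,0,1],
    [0,0,1,0,0,0,1],
    [0,0,1,0,0,0,1],
  ],
)

```text
t: 4.37
ee_pos: [577.1, 275.6, 43.6]
orientation: [2.59, 1.778, 0.002]
ft_force: [-0.3, 0.6, -0.2]
width: 87.5
grasp_force: 0.0
```

>>> servo_tool(
  increments=[
    [0,0,0,0,0,0,0.5],
    [0,0,0,0,0,0,0.5],
    [0,0,0,0,0,0,0.5],
    [0,0,0,0,0,0,0.5],
  ],
)

```text
t: 4.7
ee_pos: [576.6, 275.2, 42.5]
orientation: [-2.59, -1.778, 0.0]
ft_force: [-0.4, 0.6, -0.2]
width: 67.0
grasp_force: 0.0
```

>>> servo_tool(
  increments=[
    [0.3,-0.1,0,0,0,0,0.3],
    [0.3,-0.1,0,0,0,0,0.1],
    [0.3,-0.1,0,0,0,0,0],
    [0.3,-0.1,0,0,0,0,-0.1],
    [0.3,-0.1,0,0,0,0,-0.3],
    [0.3,-0.1,0,0,0,0,-1],
    [0.3,-0.1,0,0,0,0,-1],
    [0.3,-0.1,0,0,0,0,-1],
    [0.3,-0.1,0,0,0,0,-1],
    [0.3,-0.1,0,0,0,0,-1],
  ],
)

```text
t: 5.53
ee_pos: [579.6, 274.2, 42.6]
orientation: [-2.59, -1.778, 0.0]
ft_force: [0.9, 0.6, -1.0]
width: 37.3
grasp_force: 30.0
```

Gripped at 37 mm on the head. I'll lift, then carry it over to the press.

>>> servo_tool(
  increments=[
    [0,0,0.5,0,0,0,-1],
    [0,0,1,0,0,0,-1],
    [0,0,2,0,0,0,-1],
    [0,0,4,0,0,0,-1],
    [0,0,8,0,0,0,-1],
    [0,0,12,0,0,0,-1],
    [0,0,15,0,0,0,-1],
    [0,0,16,0,0,0,-1],
    [0,0,16,0,0,0,-1],
  ],
)

```text
t: 6.28
ee_pos: [581.5, 275.0, 206.9]
orientation: [2.589, 1.777, 0.011]
ft_force: [0.6, 0.7, -0.3]
width: 37.2
grasp_force: 30.0
```

>>> servo_tool(
  increments=[
    [-0.5,-2.5,0,0,0,0,-1],
    [-1.5,-6,0,0,0,0,-1],
    [-2,-10,0,0,0,0,-1],
    [-3,-14,0,0,0,0,-1],
    [-4,-18,0,0,0,0,-1],
    [-5,-22,0,0,0,0,-1],
    [-6,-26,0,0,0,0,-1],
    [-7,-30,0,0,0,0,-1],
    [-8,-34,0,0,0,0,-1],
    [-8.7,-38,0,0,0,0,-1],
    [-9.2,-41,0,0,0,0,-1],
    [-9.5,-43.5,0,0,0,0,-1],
    [-9.7,-45,0,0,0,0,-1],
    [-9.8,-46,0,0,0,0,-1],
    [-9.8,-46.5,0,0,0,0,-1],
    [-9.8,-46.5,0,0,0,0,-1],
    [-9.8,-46.5,0,0,0,0,-1],
  ],
)

```text
t: 7.7
ee_pos: [481.5, -190.1, 202.0]
orientation: [-2.589, -1.777, 0.001]
ft_force: [1.2, 0.7, 0.2]
width: 37.2
grasp_force: 30.0
```

```bash
python3 - <<'E'
from h import *
S=cam('scene','s2.png');T=cam('top');o=ctrl.get_obs();print(o['t'],o['qpos'].round(2),o['ee_pos'],o['orientation'],o['ft_force'],o['width'])
print(red(S),red(T))
for n,d in(('S',S),('T',T)):print(n,proj(d,o['ee_pos']),proj(d,o['ee_pos']+np.array([0,0,10.])))
u,v,w=246,190,40
a=cv2.resize(np.ascontiguousarray(S['image'][v-w:v+w,u-w:u+w,::-1]),None,fx=5,fy=5,interpolation=cv2.INTER_CUBIC)
u,v=402,288
b=cv2.resize(np.ascontiguousarray(T['image'][v-w:v+w,u-w:u+w,::-1]),None,fx=5,fy=5,interpolation=cv2.INTER_CUBIC)
cv2.imwrite('pics/crop4.png',np.hstack([a,b]))
E
```

```text
7.8 [-0.4   0.29  1.88  0.    0.97 -0.03] [ 481.67635935 -189.80010972  202.38320165] [-2.58865432e+00 -1.77882204e+00  3.81049265e-04] [-0.56588812  0.14952354 -1.11461405] 37.4756263742861
[([235, 162, 13, 20, 151], [241.5, 172.6]), ([0, 187, 100, 94, 7723], [44.2, 233.1])] [([539, 202, 101, 77, 7334], [590.6, 240.1])]
S (np.float64(239.27467717794744), np.float64(173.32234924814622)) (np.float64(238.61099386056082), np.float64(170.39377217116777))
T (np.float64(408.608000539779), np.float64(285.7334420361464)) (np.float64(409.28156573487007), np.float64(285.43800044767096))
```

View pics/crop4.png

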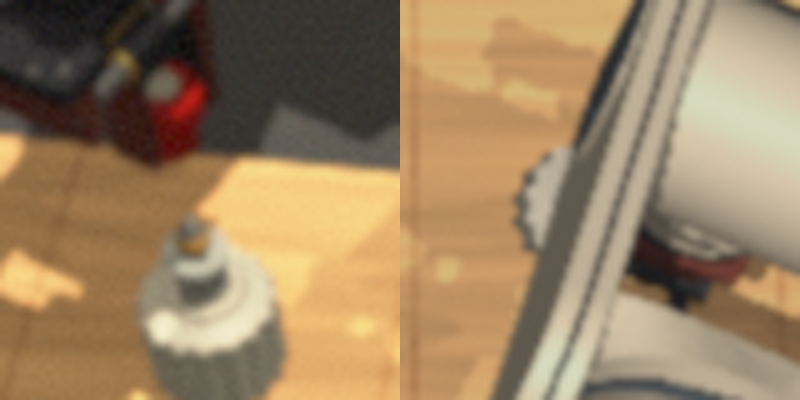

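The knob is held, with its skirt bottom at about (237,183) in the scene crop. The arm hides the press in the top view. I'll work out a refined alignment offset and come down to just above the stud.

>>> servo_tool(
  increments=[
    [0.3,-0.2,-1.5,0,0,0,-1],
    [0.3,-0.2,-3,0,0,0,-1],
    [0.3,-0.2,-4,0,0,0,-1],
    [0.3,-0.2,-4.4,0,0,0,-1],
    [0.3,-0.2,-4.4,0,0,0,-1],
    [0.3,-0.2,-4.4,0,0,0,-1],
    [0.3,-0.2,-4.4,0,0,0,-1],
  ],
)

```text
t: 8.38
ee_pos: [485.1, -192.8, 159.3]
orientation: [2.589, 1.778, 0.001]
ft_force: [1.0, 0.5, -1.1]
width: 37.4
grasp_force: 30.0
```

```bash
python3 - <<'E'
from h import *
ims=[cam('scene') for _ in range(4)];S=ims[0];o=ctrl.get_obs();print(o['t'],o['ee_pos'],o['ft_force'],o['width']);print(red(S))
S['image']=np.mean([i['image'] for i in ims],0).astype(np.uint8)
u,v,w=246,198,25
a=cv2.resize(np.ascontiguousarray(S['image'][v-w:v+w,u-w:u+w,::-1]),None,fx=12,fy=12,interpolation=cv2.INTER_CUBIC)
cv2.imwrite('pics/crop5.png',a)
E
```

```text
8.5833 [ 484.99738923 -192.93631819  159.23322791] [-0.00975418 -0.81699616 -0.66226663] 37.10843130253864
[([237, 176, 12, 19, 130], [242.6, 185.7]), ([0, 187, 100, 94, 7726], [44.2, 233.1])]
```

View pics/crop5.png

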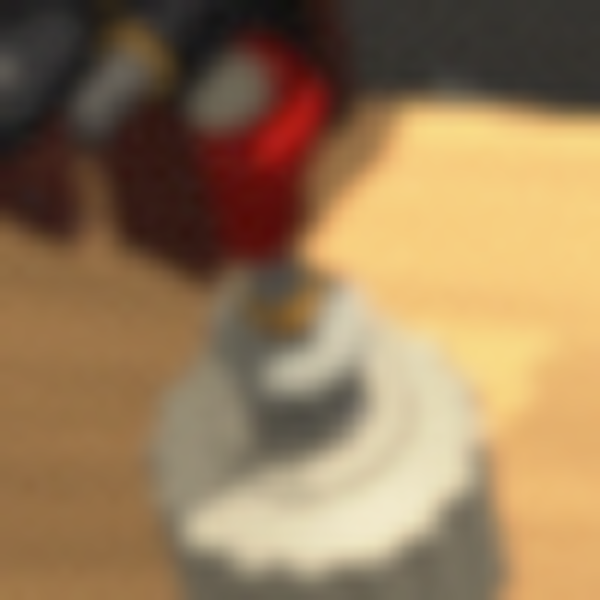

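The knob skirt's right edge is at crop x≈300, with its bottom at y≈255. The stud is centred at x≈285, y≈290. The knob looks a bit too far left (-y), so I'll measure the edges at subpixel level.

```bash
python3 - <<'E'
from h import *
I=np.mean([cam('scene')['image'].astype(float) for _ in range(6)],0);S=cam('scene');o=ctrl.get_obs();p=o['ee_pos'];print(p)
np.set_printoptions(linewidth=200)
print('R-G rows 174-197 cols 236-252')
D=(I[...,0]-I[...,1]).round().astype(int)
for r in range(174,198):print(r,D[r,236:253])
print('V rows 190-204 cols 236-260')
V=I[...,2].round().astype(int)
for r in range(192,206):print(r,V[r,234:262])
# predicted right/left silhouettes, lateral camera axis
E=np.array(S['extrinsics']);ax=E[:3,0]
for nm,z,r in(('head top',p[2]+22.4,19),('head low',p[2]+7.4,19),('skirt top',p[2]+7,13),('rim',p[2]-17.6,13)):
    for s in(-1,1):print(nm,s,np.round(proj(S,[p[0]+s*r*ax[0],p[1]+s*r*ax[1],z]),1))
E
```

```text
[ 484.69439047 -192.84084044  158.70774047]
R-G rows 174-197 cols 236-252
174 [ 1  1  0  1  2  4  7  4  0  3 13 18 20 14  6  2  2]
175 [ 0  2  1  2 11 20 26 24 12  5 10 18 22 15  8  4  2]
176 [ 1  0 -1  6 19 35 47 48 38 22 13 17 19 16 10  3  1]
177 [ 4  1  3  8 18 33 47 58 57 44 30 21 21 18  9  4  2]
178 [ 5  2  2  6 13 20 35 54 65 62 52 35 25 18 10  4  2]
179 [ 6  2  4  7  8 12 24 44 66 78 76 63 37 22 14  6  3]
180 [  6   4   6   7   7  10  20  41  67  88 100  88  52  24  18  14  11]
181 [  8   7   7   7   8  12  24  50  82 106 118 104  60  28  23  25  25]
182 [ 13  12  11  12  17  24  42  77 113 132 130 104  56  27  30  33  35]
183 [ 22  23  27  29  37  50  78 114 140 147 132  92  47  30  34  37  41]
184 [ 28  39  51  56  64  78 109 137 149 142 115  72  42  33  36  38  43]
185 [ 32  45  65  76  83  94 118 138 138 121  90  59  43  38  38  40  47]
186 [ 30  42  64  77  82  88 106 118 113  96  71  51  43  38  39  44  54]
187 [27 38 56 70 79 83 92 97 93 78 59 47 41 41 45 52 52]
188 [27 34 49 66 73 78 82 79 81 68 52 43 41 45 53 51 44]
189 [27 29 44 62 72 75 75 79 76 63 47 42 44 54 54 46
[... 1636 characters left out ...]
172 171 168 154 140 136 135 134]
202 [ 73  75  80  90  94  91  87  84  88 100 122 138 147 162 172 167 158 164 174 176 178 182 179 165 146 139 138 136]
203 [ 74  78  88  98 103  98  91  88  98 122 149 163 166 166 159 146 137 154 173 174 176 181 182 172 160 148 142 138]
204 [ 76  86  97 108 112 108  98  92 103 128 148 157 156 147 132 115 112 138 166 175 175 179 182 179 171 161 148 138]
205 [ 87 100 109 113 114 112 103  94  96 111 122 124 123 113  97  86  94 127 160 174 174 175 181 182 178 165 150 136]
head top -1 [231.1 180.3]
head top 1 [247.1 180.2]
head low -1 [232.2 184.4]
head low 1 [248.  184.4]
skirt top -1 [234.7 184.5]
skirt top 1 [245.5 184.5]
rim -1 [236.3 191.1]
rim 1 [246.9 191.1]
```

The head edge matches the tool projection, and the stud sits about 2 mm to +y of it. I'll correct that and come down over the stud tip, watching the force.

>>> servo_tool(
  increments=[
    [0,0.2,0,0,0,0,-1],
    [0,0.2,-0.3,0,0,0,-1],
    [0,0.2,-0.6,0,0,0,-1],
    [0,0.2,-0.9,0,0,0,-1],
    [0,0.2,-1.1,0,0,0,-1],
    [0,0.2,-1.1,0,0,0,-1],
    [0,0.2,-1.1,0,0,0,-1],
  ],
)

```text
t: 9.52
ee_pos: [484.6, -190.8, 147.4]
orientation: [-2.59, -1.778, 0.0]
ft_force: [0.3, 0.1, -0.4]
width: 37.2
grasp_force: 30.0
```

```bash
python3 - <<'E'
from h import *
ims=[cam('scene') for _ in range(4)];S=ims[0];o=ctrl.get_obs();print(o['t'],o['ee_pos'],o['ft_force'],o['moment'],o['width']);print(red(S))
I=np.mean([i['image'] for i in ims],0).astype(np.uint8)
u,v,w=246,198,20
a=cv2.resize(np.ascontiguousarray(I[v-w:v+w,u-w:u+w,::-1]),None,fx=14,fy=14,interpolation=cv2.INTER_CUBIC)
cv2.imwrite('pics/crop6.png',a)
E
```

```text
9.7167 [ 484.80893718 -190.8554886   147.7845005 ] [ 0.36954138 -0.45197192 -1.16279102] [-0.04671299  0.07753322 -0.04556751] 37.04656590210056
[([238, 179, 13, 19, 125], [244.0, 188.7]), ([0, 187, 100, 94, 7720], [44.2, 233.1])]
```

View pics/crop6.png

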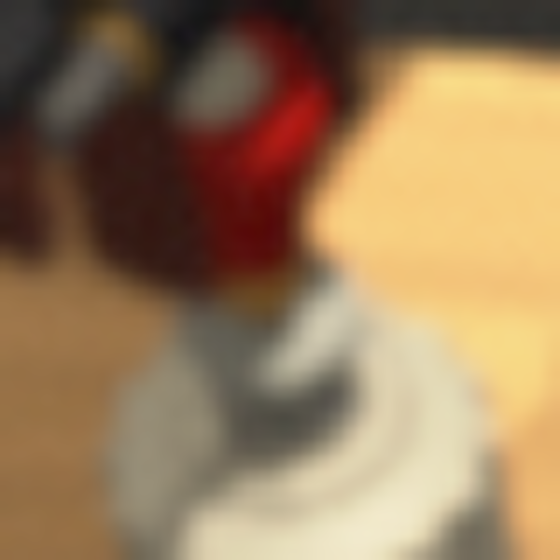

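The skirt now sits just over the stud tip: brass shows at crop (258,295) below the rim, whose right edge is at x≈298. It's still slightly left of the axis, so I'll nudge it and keep coming down, watching the side forces.

>>> servo_tool(
  increments=[
    [0,0.15,0,0,0,0,-1],
    [0,0.15,-0.2,0,0,0,-1],
    [0,0.15,-0.4,0,0,0,-1],
    [0,0.15,-0.5,0,0,0,-1],
    [0,0.15,-0.5,0,0,0,-1],
  ],
)

```text
t: 10.13
ee_pos: [484.5, -189.2, 142.3]
orientation: [-2.59, -1.778, 0.0]
ft_force: [0.1, 0.7, -0.8]
width: 37.1
grasp_force: 30.0
```

>>> servo_tool(
  increments=[
    [0,0,-0.1,0,0,0,-1],
    [0,0,-0.2,0,0,0,-1],
    [0,0,-0.2,0,0,0,-1],
  ],
)

```text
t: 10.38
ee_pos: [484.6, -189.3, 140.5]
orientation: [-2.59, -1.778, 0.0]
ft_force: [-1.1, 0.0, -0.4]
width: 37.3
grasp_force: 30.0
```

>>> servo_tool(
  increments=[
    [0,0,-0.1,0,0,0,-1],
    [0,0,-0.2,0,0,0,-1],
    [0,0,-0.2,0,0,0,-1],
  ],
)

```text
t: 10.63
ee_pos: [484.6, -189.4, 138.6]
orientation: [-2.59, -1.778, 0.0]
ft_force: [-0.6, -1.0, -0.2]
width: 37.4
grasp_force: 30.0
```

>>> servo_tool(
  increments=[
    [0,0,-0.1,0,0,0,-1],
    [0,0,-0.2,0,0,0,-1],
    [0,0,-0.2,0,0,0,-1],
  ],
)

```text
t: 10.88
ee_pos: [484.9, -189.5, 136.9]
orientation: [2.59, 1.778, 0.0]
ft_force: [-1.0, -1.3, 1.8]
width: 37.3
grasp_force: 30.0
```

>>> servo_tool(
  increments=[
    [0,0,-0.1,0,0,0,-1],
    [0,0,-0.2,0,0,0,-1],
    [0,0,-0.2,0,0,0,-1],
  ],
)

```text
t: 11.13
ee_pos: [484.6, -189.3, 134.5]
orientation: [2.59, 1.778, -0.0]
ft_force: [-0.3, -1.6, 0.1]
width: 37.4
grasp_force: 30.0
```

>>> servo_tool(
  increments=[
    [0,-0.1,0,0,0,0,-1],
    [0,-0.1,-0.1,0,0,0,-1],
    [0,-0.1,-0.2,0,0,0,-1],
    [0,-0.1,-0.2,0,0,0,-1],
  ],
)

```text
t: 11.47
ee_pos: [484.5, -190.1, 132.3]
orientation: [-2.59, -1.777, 0.0]
ft_force: [-0.8, 0.4, -0.7]
width: 37.5
grasp_force: 30.0
```

>>> servo_tool(
  increments=[
    [0,0,-0.1,0,0,0,-1],
    [0,0,-0.2,0,0,0,-1],
    [0,0,-0.2,0,0,0,-1],
  ],
)

```text
t: 11.72
ee_pos: [484.4, -190.1, 130.2]
orientation: [-2.59, -1.777, 0.001]
ft_force: [0.2, 0.5, -4.2]
width: 36.6
grasp_force: 30.0
```

```bash
python3 - <<'E'
from h import *
f=[]
for _ in range(5):
    S=cam('scene');o=ctrl.get_obs();f.append(np.r_[o['ft_force'],o['ee_pos'][2],o['width']])
print(np.round(f,1),o['t'],o['moment']);print(red(S))
u,v,w=246,198,20
cv2.imwrite('pics/crop7.png',cv2.resize(np.ascontiguousarray(S['image'][v-w:v+w,u-w:u+w,::-1]),None,fx=14,fy=14,interpolation=cv2.INTER_CUBIC))
E
```

```text
[[ 4.000e-01  3.000e-01 -5.300e+00  1.301e+02  3.740e+01]
 [-1.000e+00 -7.000e-01 -5.700e+00  1.302e+02  3.730e+01]
 [ 3.000e-01  5.000e-01 -5.800e+00  1.302e+02  3.720e+01]
 [-1.000e-01 -5.000e-01 -4.400e+00  1.303e+02  3.750e+01]
 [-2.000e-01 -5.000e-01 -5.400e+00  1.303e+02  3.730e+01]] 11.9667 [-0.00266292  0.09838157  0.00550293]
[([240, 184, 12, 19, 118], [245.3, 193.4]), ([0, 187, 100, 94, 7730], [44.2, 233.1])]
```

View pics/crop7.png

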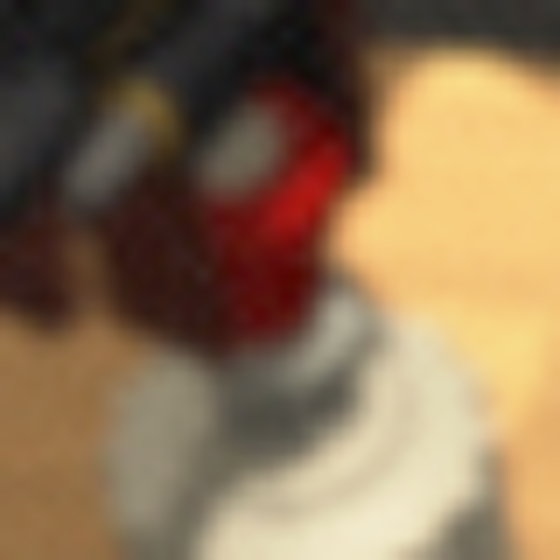

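The rim (crop y≈345) is about 5 mm above the collar and the stud is inside the knob. A steady 5 N shows the bumps are resisting. I'll keep pressing.

>>> servo_tool(
  increments=[
    [0,0,-0.1,0,0,0,-1],
    [0,0,-0.1,0,0,0,-1],
  ],
)

```text
t: 12.13
ee_pos: [484.6, -190.3, 129.5]
orientation: [-2.59, -1.778, 0.0]
ft_force: [-0.0, 0.1, -4.0]
width: 37.2
grasp_force: 30.0
```

>>> servo_tool(
  increments=[
    [0,0,-0.1,0,0,0,-1],
    [0,0,-0.1,0,0,0,-1],
  ],
)

```text
t: 12.3
ee_pos: [484.6, -190.3, 128.5]
orientation: [-2.59, -1.778, 0.0]
ft_force: [0.5, 0.9, -5.8]
width: 37.2
grasp_force: 30.0
```

>>> servo_tool(
  increments=[
    [0,0,-0.1,0,0,0,-1],
    [0,0,-0.1,0,0,0,-1],
  ],
)

```text
t: 12.47
ee_pos: [484.7, -190.3, 127.7]
orientation: [-2.59, -1.778, -0.0]
ft_force: [-1.3, 0.4, -2.2]
width: 37.5
grasp_force: 30.0
```

>>> servo_tool(
  increments=[
    [0,0,-0.1,0,0,0,-1],
    [0,0,-0.1,0,0,0,-1],
  ],
)

```text
t: 12.63
ee_pos: [485.1, -190.5, 126.8]
orientation: [2.59, 1.777, 0.001]
ft_force: [0.6, 0.1, -1.7]
width: 37.5
grasp_force: 30.0
```

The negative force is the detent pulling the knob onto the collar, so the click has passed. The rim should land at TCP z≈126.6, so I'll press on and watch for the spring load.

>>> servo_tool(
  increments=[
    [0,0,-0.1,0,0,0,-1],
    [0,0,-0.1,0,0,0,-1],
  ],
)

```text
t: 12.8
ee_pos: [485.2, -190.5, 126.5]
orientation: [2.589, 1.777, 0.001]
ft_force: [-2.0, 0.7, 4.5]
width: 37.0
grasp_force: 30.0
```

>>> servo_tool(
  increments=[
    [0,0,-0.1,0,0,0,-1],
    [0,0,-0.1,0,0,0,-1],
  ],
)

```text
t: 12.97
ee_pos: [485.3, -190.6, 125.8]
orientation: [2.589, 1.777, 0.001]
ft_force: [-2.5, 0.8, 12.0]
width: 37.5
grasp_force: 30.0
```

>>> servo_tool(
  increments=[
    [0,0,-0.1,0,0,0,-1],
    [0,0,-0.2,0,0,0,-1],
  ],
)

```text
t: 13.13
ee_pos: [485.3, -190.6, 124.0]
orientation: [2.589, 1.777, 0.001]
ft_force: [-3.2, 1.3, 11.9]
width: 37.4
grasp_force: 30.0
```

>>> servo_tool(
  increments=[
    [0,0,-0.1,0,0,0,-1],
    [0,0,-0.2,0,0,0,-1],
  ],
)

```text
t: 13.3
ee_pos: [485.3, -190.5, 122.0]
orientation: [2.589, 1.777, 0.001]
ft_force: [-3.7, 1.0, 11.8]
width: 37.1
grasp_force: 30.0
```

The rim landed at z≈126 and the spring started at 12 N, both as expected. I'll push on toward the stop at z≈106 with a small x relief.

>>> servo_tool(
  increments=[
    [-0.05,0,-0.2,0,0,0,-1],
    [-0.05,0,-0.4,0,0,0,-1],
    [-0.05,0,-0.6,0,0,0,-1],
    [-0.05,0,-0.8,0,0,0,-1],
    [-0.05,0,-1,0,0,0,-1],
    [-0.05,0,-1.1,0,0,0,-1],
    [-0.05,0,-1.1,0,0,0,-1],
  ],
)

```text
t: 13.88
ee_pos: [485.2, -190.6, 111.2]
orientation: [2.589, 1.777, 0.002]
ft_force: [-2.7, 2.4, 15.0]
width: 37.4
grasp_force: 30.0
```

>>> servo_tool(
  increments=[
    [0,0,-0.1,0,0,0,-1],
    [0,0,-0.2,0,0,0,-1],
    [0,0,-0.2,0,0,0,-1],
  ],
)

```text
t: 14.13
ee_pos: [485.2, -190.6, 109.3]
orientation: [2.589, 1.777, 0.002]
ft_force: [-2.9, 3.0, 16.2]
width: 37.6
grasp_force: 30.0
```

>>> servo_tool(
  increments=[
    [0,0,-0.1,0,0,0,-1],
    [0,0,-0.2,0,0,0,-1],
    [0,0,-0.2,0,0,0,-1],
  ],
)

```text
t: 14.38
ee_pos: [485.2, -190.6, 107.4]
orientation: [2.589, 1.777, 0.002]
ft_force: [-3.1, 2.3, 16.8]
width: 37.3
grasp_force: 30.0
```

>>> servo_tool(
  increments=[
    [0,0,-0.1,0,0,0,-1],
    [0,0,-0.1,0,0,0,-1],
    [0,0,-0.1,0,0,0,-1],
  ],
)

```text
t: 14.63
ee_pos: [485.3, -190.6, 106.5]
orientation: [2.589, 1.777, 0.002]
ft_force: [-4.5, 1.9, 15.9]
width: 37.5
grasp_force: 30.0
```

>>> servo_tool(
  increments=[
    [0,0,-0.1,0,0,0,-1],
    [0,0,-0.1,0,0,0,-1],
    [0,0,-0.1,0,0,0,-1],
  ],
)

```text
t: 14.88
ee_pos: [485.3, -190.6, 106.4]
orientation: [2.588, 1.777, 0.002]
ft_force: [-6.7, 3.4, 25.7]
width: 37.3
grasp_force: 30.0
```

The tool stalls at 106.4 mm and the force jumps to 26 N, so the plunger is at its stop. I'll do a final steadiness check.

```bash
python3 - <<'E'
from h import *
for _ in range(10):
    S=cam('scene');o=ctrl.get_obs();print(np.round(np.r_[o['t'],o['ft_force'],o['ee_pos'],o['width']],1))
u,v,w=246,202,30
cv2.imwrite('pics/crop8.png',cv2.resize(np.ascontiguousarray(S['image'][v-w:v+w,u-w:u+w,::-1]),None,fx=10,fy=10,interpolation=cv2.INTER_CUBIC))
E
```

```text
[  14.9   -5.8    3.5   26.1  485.3 -190.7  106.3   37.1]
[  15.    -5.4    3.9   26.   485.3 -190.6  106.4   37.2]
[  15.    -5.6    2.8   25.4  485.3 -190.7  106.4   37.3]
[  15.1   -5.2    3.4   26.2  485.4 -190.6  106.4   37.4]
[  15.1   -6.2    3.9   25.7  485.3 -190.6  106.3   37.5]
[  15.2   -6.3    4.6   25.3  485.4 -190.6  106.4   37.4]
[  15.2   -6.2    3.2   25.3  485.4 -190.6  106.4   37.4]
[  15.3   -6.9    3.3   26.1  485.3 -190.6  106.4   37.3]
[  15.3   -6.2    2.9   25.   485.3 -190.6  106.4   37.1]
[  15.4   -6.2    4.3   25.8  485.4 -190.7  106.4   37.3]
```

View pics/crop8.png

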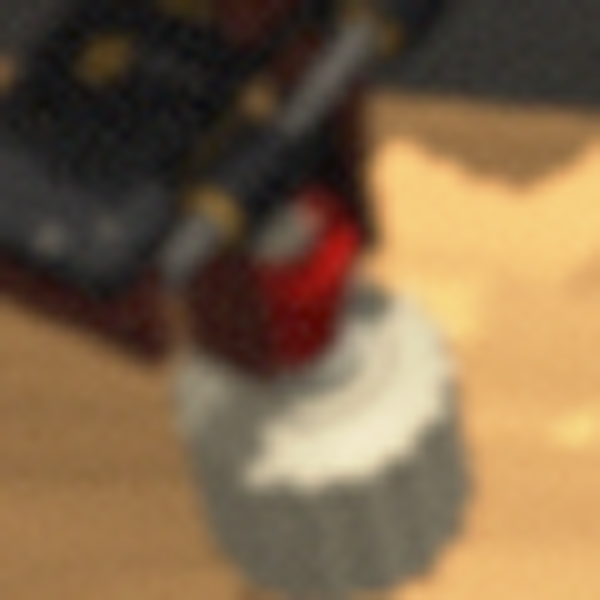

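The knob (crop ~(300,290)) sits on the collar, close above the upright barrel. The load holds steady at 26 N.

```bash
python3 -c "
from workcell import ctrl
print(ctrl.close_job())"
```

```text
the job is handed in; nothing more can be done
None
```

The knob is on the press against its collar, and the gripper still holds the plunger down at its stop with a steady 26 N; I inferred the click from the force and height readings and did not see it directly, and on the first grasp the fingers briefly closed on the sides of the fixed tray before I raised them.

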